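# Hang the price plate on the sweet stall's rail

### The arm

A 6-joint arm with a two-finger parallel gripper is mounted at the origin on the work surface. World frame = base frame: x ahead of the robot, y to its left, z up, the work surface at z = 0. Lengths are in m, angles in rad, forces in N, time in s.
With the tool pointing down it reaches from about 0.225 to 0.875 m from the base axis. Payload 3.4 kg.
Tool frame: the origin (TCP) lies midway between the tips of the shut fingers; the grasp point (between the pads) lies 19 mm behind it (manip.grasp_offset is the distance from the TCP to the grasp point, in m); x points along the fingers, y is the direction in which the jaws open and shut, and the axes are right-handed (so a half turn about x gives the same grasp; the last joint's range is limited). The gripper opens to 85 mm and grips with 20 to 120 N. Pads are 22 mm wide; open, the fingers measure 114 mm over their backs; the gripper's body (76 mm by 85 mm) begins 54 mm behind the grasp point. The pads swing forward as they close: fully open they stand 13 mm farther back than shut.
Start: joints at [-1.449, 0.276, 1.505, -0, 1.361, -0.121], TCP at [0.138, -0.558, 0.231] pointing down, gripper open.
Joint ranges: [-2.89, 2.89], [-0.75, 2.08], [0.22, 2.7], [-1.18, 4.32], [0.11, 2.71], [-2.7, 2.7]. Speed limits (rad/s): [2.57, 2.57, 3.14, 3.14, 3.14, 3.14].

### API

Orientations are given as a unit quaternion [w, x, y, z].
In Python, from rig import manip gives the robot as it stands.
- The arm moves only by the shell command python3 -m creep 'ROWS' [OPENING] [FORCE]. ROWS is a JSON object of lists of equal length, an entry for each row: "delta_pos": the shift along the tool's x, y, z in cm, a list of three; "dr": the turn, a rotation vector about the tool's x, y, z in rad, a list of three. In form: {"delta_pos": [[dx, dy, dz], ...], "dr": [[rx, ry, rz], ...]}. A call has 1 to 10 rows; each row is the pose to reach, as a shift and turn from the pose commanded when the call began, along the tool's axes at that moment; what a row does not reach only later rows make up. A row lasts 1/10 s, in which the tool goes at most 50 mm and 8.59 degrees, less where a joint would pass 70% of its speed; a pose out of reach is approached as far as the arm can. A call with a gripper value outside its range is refused whole. OPENING is the opening, from -1 (shut) to 1 (fully open), set as the call begins (- or left out, the last holds). The fingers move at their own pace and stop on an object; FORCE is the grip in N (left out, the last holds). Time passes only in rows, so rows that repeat a pose let the fingers close. It gives the time, the measured TCP pose, the force and the opening at its end, in the units of the state.
- manip.get_state(): the state, without advancing time (a new reading comes with each control period).
- manip.get_image(name): name is "side" or "top"; returns a dict with "pixels" (420x560x3 uint8, blue, green, red), "depth" (420x560 float32, m along the optical axis (not along the pixel's ray), 0 where there is no reading), "intrinsics" (3x3 intrinsics, pixels), "k1" (the pictures are not rectified: a ray, as slopes to the right and down, at radius r is drawn at 1 + k1 r^2 times it, then the intrinsics apply), "rvec" (rotation vector, rad) and "tvec" (3), from world to camera coordinates, as OpenCV has them. Camera axes: x right, y down, z forward; pixel columns grow to the right and rows downward; lengths in m; the calibration is good to about 2 mm. A picture is of the moment at which its call begins.
- manip.sign_off(): hands the job in, once; it reports no verdict.
The state is a dict: "clock": time; "qpos": joint angles; "qd": joint speeds; "effort": joint torques, N m; "position": TCP position; "ee_rot": TCP orientation; "contact_force": force on the tool from outside, world axes, zero at the start; "moment": the same for the moment, N m; "width": finger opening in m.
Only numpy, scipy, OpenCV 4.12 (cv2) and the standard library are available. Lean on these libraries where they do the work, as an engineer would, in place of code of your own. Each camera call takes 0.05 s, during which the arm holds its last target. There are 200 camera calls.

### The job

Swing the lamp arm back until its head is clear behind the hanging rail, round whichever side the tall flask does not block. Then take the price plate with the hook out of the slotted block, hook it over the open stretch of the rail and slide it along under the guard bar until it hangs centred on the clip. Leave the flask, the jars and the plain plate undisturbed.

Things in the scene. Friction and masses are not known exactly. Their poses are not given: they have to be found in the camera images.
- rail: Steel rail, a level round bar 12 mm thick and 470 mm long on two posts (16 mm thick, at y = +-220 mm, with 22 mm black collars on the bar). Origin on the counter under its middle; y runs along the bar, +x points away from the robot. The bar's axis is 210 mm above the counter. It stands turned a little differently each time.
- rail_mid (a point): Middle of the rail on the bar's axis, 210 mm high; axes as rail.
- guard: Lift-off guard over either half of the rail (the other half is the open stretch): aluminium bar 8 mm thick, y = -75 to 75 mm, straight above the rail, axis 21 mm above the rail's axis, on end uprights 42 mm behind the rail (+x). A seated hook passes below with 7 mm to spare; none can be put on or lifted off (16 mm) there. Origin on the counter under its middle; axes as rail.
- mark_spot (a point): The mark: the point on the rail's axis straight below the middle of a small black bulldog clip with steel wire ears (12 x 28 mm, reaching 50 mm above the rail's axis) that is clamped on top of the guard bar, anywhere within 40 mm of the guard's middle; axes as rail.
- lamp_arm (a joint): Hinge of the lamp arm, rad, about the vertical through lamp_hinge, positive anticlockwise seen from above. At 0 the arm points straight across the rail towards the robot (-x of the rail); range -1.7 to 1.7; it starts within 0.3 of 0 and stays where it is left. The head is clear beyond about 1.19 either way.
- lamp_hinge (a point): Point on the lamp's vertical hinge axis, 308 mm above the counter, straight above its post (18 mm thick, foot 84 mm), which stands 95 mm behind the rail at the open stretch.
- lamp_knob (a point): Middle of the grip knob on the lamp head: a black upright cylinder, 18 mm in diameter and 40 mm tall (284 to 324 mm above the counter, this point at 308 mm), in the centre of the round white head (60 mm in diameter, 262 to 284 mm high), 120 mm from the hinge axis. The arm is a 12 mm rod 274 mm high. Axes turn with the arm.
- holder: Fixed wooden block, 36 x 200 x 48 mm, with two slots end to end (each 7 mm wide along x, 89 mm long along y, 36 mm deep, floor at 12 mm), centred at y = +-52.5 mm. Origin at the centre of its underside.
- hanger: Price plate with hook, 140 g, loose, upright in either slot: white plate 5 x 80 x 70 mm (x, y, z), origin mid lower edge. A steel strap 30 mm wide (y), 4 mm thick, forms a hook open to +x: back leg x = -20 to -16 mm, crown z = 116 to 120, front leg x = 4 to 8, its tip at z = 100; inside width 20. Mouth 26 mm high, z = 74 to 100. Black grip block on the -x side.
- hanger_seat (a point): Point inside the hook where the rail's axis lies when it hangs: at (-6, 0, 110) mm in the plate's frame; axes as hanger.
- hanger_grip (a point): Grip point in the black grip block, 16 x 24 x 36 mm (x, y, z; block from 2 to 38 mm above the seat point's height): 32 mm behind the seat point (-x) and 24 mm above it, at (-38, 0, 134) mm in the plate's frame. Best pinched across its 24 mm along y from above.
- plain_plate: Plain white plate without a hook, 5 x 80 x 75 mm, loose in the other slot; origin at the middle of its lower edge. To be left there.
- flask: Tall steel vacuum flask, 66 mm in diameter and 288 mm tall (top 43 mm: 58 mm in diameter), standing behind the rail on one side of the lamp, in the way of the lamp head; origin at the centre of its underside. Easily knocked over.
- jar_far: Amber jar with red lid, 64 mm in diameter, 85 mm tall, on the other side of the lamp; the lamp head passes above it. Origin at the centre of its underside.
- jar_near: The same kind of jar, beside the slotted block; origin at the centre of its underside.

How it is judged:
By the outcome, as a careful person would: the job done as asked, in the order asked, and still so for the second after the job is handed in, with the robot touching nothing.
It also fails if it takes over 58 s, if anything falls off the work surface, if the arm or the gripper's body presses on something with over 40 N, if the wrist force passes 120 N, or if a joint passes its speed limit or range.

## Working session

There is one attempt and no reset: what is moved stays moved. The work goes in short steps, Python scripts to look and compute and a shell command to move; the robot and the scene stay as the last step left them, time stands still between calls to the robot, and variables do not carry over. Pictures are saved under pics/ and viewed, about 8 in all and at most 12, crops included, and the job is handed in when it is done.

```bash
ls; mkdir -p pics
cat > h.py <<'E'
import numpy as np, cv2, pickle
from rig import manip
def grab(n,tag):
    im=manip.get_image(n); cv2.imwrite(f'pics/{tag}.png',im['pixels']); pickle.dump(im,open(f'{tag}.pkl','wb')); return im
def load(tag): return pickle.load(open(f'{tag}.pkl','rb'))
def RT(im): return cv2.Rodrigues(np.array(im['rvec'],float))[0],np.array(im['tvec'],float).ravel()
def ray(im,uv):
    uv=np.atleast_2d(np.array(uv,float)); K=np.array(im['intrinsics'])
    d=np.stack([(uv[:,0]-K[0,2])/K[0,0],(uv[:,1]-K[1,2])/K[1,1]],1)
    u=d.copy()
    for _ in range(20): u=d/(1+im['k1']*(u**2).sum(1,keepdims=True))
    R,t=RT(im); dirs=np.c_[u,np.ones(len(u))]@R
    return -R.T@t,dirs
def onz(im,uv,z):
    c,d=ray(im,uv); return c+d*((z-c[2])/d[:,2:3])
def onplane(im,uv,p,n):
    c,d=ray(im,uv); return c+d*(((p-c)@n)/(d@n))[:,None]
def cloud(im):
    h,w=im['depth'].shape; v,u=np.mgrid[:h,:w]
    c,d=ray(im,np.c_[u.ravel(),v.ravel()]) 
    P=c+d*im['depth'].reshape(-1,1); P[im['depth'].ravel()==0]=np.nan
    return P.reshape(h,w,3)
def proj(im,P):
    R,t=RT(im); q=np.atleast_2d(P)@R.T+t; s=q[:,:2]/q[:,2:]; s=s*(1+im['k1']*(s**2).sum(1,keepdims=True))
    K=np.array(im['intrinsics']); return np.c_[s[:,0]*K[0,0]+K[0,2],s[:,1]*K[1,1]+K[1,2]]
E
python3 - <<'E'
from h import *
for n in('top','side'):
    im=grab(n,n+'0'); R,t=RT(im); print(n,-R.T@t,R[2],im['k1'],im['intrinsics'][0])
print(manip.get_state())
E
```

```text
pics
top [0.41370178 0.04030596 1.04380605] [ 0.14816941 -0.01968237 -0.98876611] -0.00820094680468811 [496.11845731   0.         283.03042259]
side [ 0.24137432 -0.53411381  0.78611349] [ 0.35168714  0.64752627 -0.6760369 ] -0.010442157716022945 [382.95343859   0.         280.06400229]
{'clock': 0.1, 'qpos': array([-1.44900570e+00,  2.76505781e-01,  1.50601083e+00,  1.87543702e-05,
        1.36068664e+00, -1.21026316e-01]), 'qd': array([-0.0001526 , -0.00224391, -0.00317581,  0.00114763,  0.00011182,
        0.00110189]), 'effort': array([ 1.36517858e-03, -4.17700088e+01, -2.46404511e+01, -1.63428845e-04,
        5.79696833e-03,  4.77825939e-07]), 'position': array([ 0.13818098, -0.55766626,  0.2305393 ]), 'ee_rot': array([ 0.08506717,  0.701908  ,  0.08620604, -0.70189547]), 'contact_force': array([ 0.17223588,  0.01504575, -0.62031418]), 'moment': array([-0.00053166,  0.03707479, -0.0419463 ]), 'width': 0.08541626716019309}
```

View pics/top0.png

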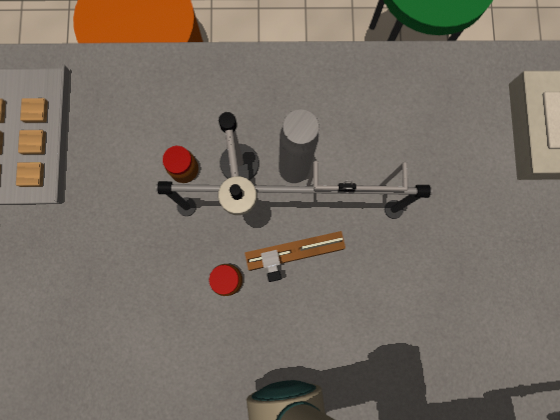

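View pics/side0.png

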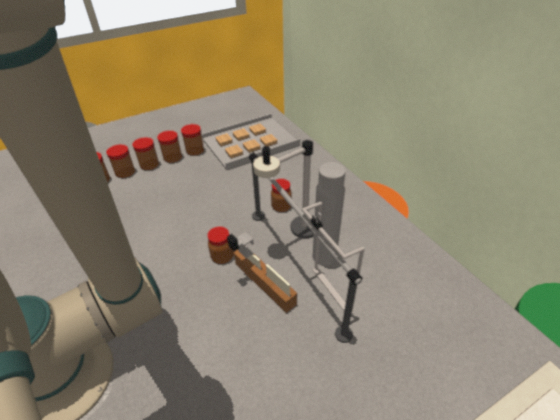

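The top view shows the collars at about (165,188) and (423,191), the guard on the right half with its clip at (347,187), and the lamp hinge at (228,122) with the knob at (236,191). The flask is at (300,127), so the lamp must swing left (+y). The hanger grip is at (273,276), in the left slot. The side view agrees. Next I'll measure.

```bash
cat > meas.py <<'E'
from h import *
T=load('top0'); S=load('side0'); C=cloud(T); D=cloud(S)
px=T['pixels'].astype(int); mx=px.max(2); sat=mx-px.min(2); v,u=np.mgrid[:420,:560]
def box(a,b,c,d): return (u>=a)&(u<=b)&(v>=c)&(v<=d)
def show(n,m,P=C):
    p=P[m]; print(n,m.sum(),np.nanmedian(p,0).round(4),np.nanmin(p,0).round(3),np.nanmax(p,0).round(3))
# rail: light pixels by depth
m=box(172,418,175,205)&(C[...,2]>.195)&(C[...,2]<.225)
p=C[m]; vx,vy,x0,y0=cv2.fitLine(p[:,:2].astype(np.float32),cv2.DIST_HUBER,0,.01,.01).ravel()
print('rail line',vx,vy,x0,y0,'yaw',np.arctan2(-vx*np.sign(vy),abs(vy)),m.sum(),np.nanmedian(p[:,2]))
for n,b in dict(cl=(155,175,178,196),cr=(412,434,180,200),clip=(336,358,180,195),knob=(226,247,182,199),hinge=(218,238,112,132),grip=(262,284,268,284)).items():
    m=box(*b)&(mx<45); show(n,m); k=m; print('  uv',u[k].mean().round(2),v[k].mean().round(2), 'bb',u[k].min(),u[k].max(),v[k].min(),v[k].max())
head=box(212,262,172,218)&(C[...,2]>.25)&(C[...,2]<.295); show('head',head)
show('flask',box(275,325,100,150)&(C[...,2]>.27))
show('jarfar',box(155,205,140,190)&(C[...,2]>.07)&(C[...,2]<.1))
show('jarnear',box(205,245,260,300)&(C[...,2]>.07)&(C[...,2]<.1))
show('gripd',box(255,290,240,290)&(C[...,2]>.14))
h=box(235,355,225,275)&(C[...,2]>.035)&(C[...,2]<.06); show('holder',h)
r=cv2.minAreaRect(C[h][:,:2].astype(np.float32)*1000); print(r)
E
python3 meas.py
```

```text
rail line 0.031379033 0.99950755 0.57205623 0.013298377 yaw -0.031384185 1145 0.21614993405994287
cl 195 [0.5758 0.2218 0.2201] [0.568 0.212 0.16 ] [0.588 0.235 0.226]
  uv 165.61 188.64 bb 158 175 182 196
cr 191 [ 0.564  -0.2128  0.2201] [ 0.557 -0.225  0.161] [ 0.577 -0.203  0.225]
  uv 421.45 191.75 bb 412 429 185 200
clip 117 [ 0.5686 -0.0799  0.2441] [ 0.565 -0.095  0.215] [ 0.577 -0.068  0.25 ]
  uv 346.26 187.45 bb 338 355 183 191
knob 135 [0.549  0.0953 0.3246] [0.543 0.087 0.29 ] [0.559 0.104 0.328]
  uv 235.76 191.67 bb 230 241 185 199
hinge 263 [0.668  0.1113 0.2896] [0.657 0.098 0.265] [0.684 0.124 0.293]
  uv 227.24 121.49 bb 219 236 112 131
grip 112 [0.4277 0.0405 0.1601] [0.419 0.028 0.157] [0.436 0.051 0.164]
  uv 274.19 275.86 bb 268 281 271 281
head 1062 [0.5491 0.0947 0.2853] [0.523 0.067 0.266] [0.589 0.124 0.295]
flask 1097 [ 0.6571 -0.0047  0.2893] [ 0.631 -0.034  0.27 ] [0.688 0.023 0.293]
jarfar 659 [0.6592 0.2287 0.0861] [0.633 0.202 0.071] [0.688 0.258 0.092]
jarnear 686 [0.4245 0.1361 0.0865] [0.396 0.109 0.072] [0.451 0.165 0.091]
gripd 125 [0.4277 0.0405 0.1599] [0.419 0.028 0.146] [0.436 0.053 0.164]
holder 1374 [ 0.4818 -0.0099  0.0495] [ 0.432 -0.103  0.035] [0.518 0.117 0.06 ]
((477.5970153808594, 9.37701416015625), (42.30803298950195, 224.52880859375), 13.653267860412598)
```

```bash
cat > go.py <<'E'
from h import *
from scipy.spatial.transform import Rotation as Ro
def cur():
    s=manip.get_state(); q=np.array(s['ee_rot']); return s,Ro.from_quat(q[[1,2,3,0]])
def Rt(th): # tool down, jaw axis at world angle th
    y=np.array([np.cos(th),np.sin(th),0]); x=np.array([0,0,-1.]); return Ro.from_matrix(np.c_[x,y,np.cross(x,y)])
def rel(P,th):
    s,R=cur(); return (R.inv().apply(np.array(P)-s['position'])*100).round(2), (R.inv()*Rt(th)).as_rotvec().round(3)
E
python3 - <<'E'
from go import *
print(rel([.138,-.558,.37],-1.328),rel([.549,.0953,.37],1.701))
E
```

```text
(array([-1.395e+01,  1.000e-02,  2.000e-02]), array([ 0.   , -0.   ,  0.002])) (array([-13.85, -53.53, -55.58]), array([-3.029e+00, -2.000e-03, -0.000e+00]))
```

```bash
python3 -m creep '{"delta_pos": [[-5,0,0],[-10,0,0],[-13.9,-2,-2],[-13.9,-5,-5],[-13.9,-8,-8],[-13.9,-11,-11],[-13.9,-14,-14],[-13.9,-17,-17],[-13.9,-20,-20],[-13.9,-23,-23]], "dr": [[-0.14,0,0],[-0.29,0,0],[-0.43,0,0],[-0.58,0,0],[-0.72,0,0],[-0.87,0,0],[-1.01,0,0],[-1.16,0,0],[-1.3,0,0],[-1.45,0,0]]}'
python3 - <<'E'
from go import *
print(rel([.549,.0953,.37],1.701)); print(cur()[0]['qpos'])
E
```

```text
clock: 1.1
position: [0.3066, -0.2778, 0.37]
ee_rot: [0.531, 0.467, 0.531, -0.467]
contact_force: [-0.7, 0.6, -0.2]
width: 0.0856
(array([ 1.000e-02,  2.879e+01, -3.393e+01]), array([-1.573, -0.   , -0.   ]))
[-9.04926091e-01 -2.58184502e-02  1.52888366e+00  1.99303778e-04
  1.63875741e+00 -1.03241901e+00]
```

```bash
python3 -m creep '{"delta_pos": [[0,2.9,-3.4],[0,5.8,-6.8],[0,8.7,-10.2],[0,11.6,-13.6],[0,14.5,-17],[0,17.4,-20.4],[0,20.3,-23.8],[0,23.2,-27.2],[0,26.1,-30.6],[0,28.8,-33.9]], "dr": [[-0.14,0,0],[-0.29,0,0],[-0.43,0,0],[-0.58,0,0],[-0.72,0,0],[-0.87,0,0],[-1.01,0,0],[-1.16,0,0],[-1.3,0,0],[-1.45,0,0]]}'
python3 - <<'E'
from go import *
print(rel([.549,.0953,.291],1.701)); print(cur()[0]['qpos'])
E
```

```text
clock: 2.1
position: [0.5514, 0.0938, 0.3697]
ee_rot: [0.707, -0.003, 0.707, 0.003]
contact_force: [0.4, -0.8, 0.9]
width: 0.0854
(array([ 7.87,  0.15, -0.24]), array([-0.122, -0.001,  0.   ]))
[ 4.42742142e-02  2.08453379e-01  1.26370856e+00 -2.87436795e-04
  1.67014623e+00 -1.53431489e+00]
```

```bash
python3 -m creep '{"delta_pos": [[0,0.1,-0.1],[2,0.1,-0.1],[4,0.1,-0.1],[6,0.1,-0.1],[7.8,0.1,-0.1],[7.8,0.1,-0.1]], "dr": [[-0.12,0,0],[-0.12,0,0],[-0.12,0,0],[-0.12,0,0],[-0.12,0,0],[-0.12,0,0]]}' 1
python3 -m creep '{"delta_pos": [[0,0,0],[0,0,0],[0,0,0],[0,0,0],[0,0,0],[0,0,0],[0,0,0]], "dr": [[0,0,0],[0,0,0],[0,0,0],[0,0,0],[0,0,0],[0,0,0],[0,0,0]]}' -1 40
python3 - <<'E'
from go import *
s,R=cur(); print(s['position'],s['width'],R.as_matrix().round(3))
H=np.array([.669,.1113]); k=s['position'][:2]; print(np.hypot(*(k-H)))
a0=np.arctan2(*(k-H)[::-1])
psi=-.0314; print('joint',(a0-(np.pi+psi)+np.pi)%(2*np.pi)-np.pi)
e=k-H
for i in range(1,21):
    a=-.08*i; c,si=np.cos(a),np.sin(a); d=np.array([c*e[0]-si*e[1],si*e[0]+c*e[1]])-e
    t=R.inv().apply([*d,0])*100; print(i,t.round(2),-a)
E
```

```text
clock: 2.7
position: [0.548, 0.0929, 0.2892]
ee_rot: [0.703, -0.043, 0.708, 0.043]
contact_force: [-0.7, 0.1, -0.4]
width: 0.0855
clock: 3.4
position: [0.55, 0.0931, 0.2931]
ee_rot: [0.706, -0.043, 0.705, 0.043]
contact_force: [-0.3, 1.0, 5.6]
width: 0.0169
[0.55004995 0.09310893 0.29310358] 0.0168811418768282 [[ 0.001 -0.121  0.993]
 [ 0.     0.993  0.121]
 [-1.     0.     0.001]]
0.1203329958199349
joint 0.1831545119335125
1 [0.   0.96 0.01] 0.08
2 [0.   1.92 0.1 ] 0.16
3 [0.   2.87 0.26] 0.24
4 [0.  3.8 0.5] 0.32
5 [0.   4.71 0.81] 0.4
6 [0.   5.6  1.19] 0.48
7 [0.   6.44 1.64] 0.56
8 [0.   7.26 2.16] 0.64
9 [0.   8.02 2.74] 0.72
10 [0.01 8.74 3.39] 0.8
11 [0.01 9.4  4.08] 0.88
12 [1.000e-02 1.001e+01 4.830e+00] 0.96
13 [1.000e-02 1.055e+01 5.620e+00] 1.04
14 [1.000e-02 1.103e+01 6.460e+00] 1.12
15 [1.000e-02 1.144e+01 7.330e+00] 1.2
16 [1.000e-02 1.178e+01 8.230e+00] 1.28
17 [1.000e-02 1.205e+01 9.150e+00] 1.36
18 [ 0.02 12.24 10.1 ] 1.44
19 [ 0.02 12.36 11.05] 1.52
20 [ 0.02 12.4  12.01] 1.6
```

```bash
python3 -m creep '{"delta_pos": [[0,0.96,0],[0,1.92,0.1],[0,2.87,0.26],[0,3.8,0.5],[0,4.71,0.81],[0,5.6,1.19],[0,6.44,1.64],[0,7.26,2.16],[0,8.02,2.74],[0,8.74,3.39]], "dr": [[0.08,0,0],[0.16,0,0],[0.24,0,0],[0.32,0,0],[0.4,0,0],[0.48,0,0],[0.56,0,0],[0.64,0,0],[0.72,0,0],[0.8,0,0]]}'
python3 - <<'E'
from go import *
s,R=cur(); print(s['qpos'],s['contact_force'],s['moment'])
k=s['position'][:2]-[.669,.1113]; print(np.hypot(*k),(np.arctan2(k[1],k[0])-(np.pi-.0314)+np.pi)%(2*np.pi)-np.pi)
E
```

```text
clock: 4.4
position: [0.5717, 0.1859, 0.2931]
ee_rot: [0.666, 0.237, 0.667, -0.235]
contact_force: [-3.3, 5.0, 5.6]
width: 0.0167
[ 0.19655972  0.28989045  1.33383108  0.00343636  1.51874241 -0.69407322] [-3.26636373  5.02388011  5.59388038] [0.53037058 0.50510186 0.33111998]
0.12259388078405588 -0.6225962528607449
```

```bash
python3 -m creep '{"delta_pos": [[0,0.96,0],[0,1.92,0.1],[0,2.87,0.26],[0,3.8,0.5],[0,4.71,0.81],[0,5.6,1.19],[0,6.44,1.64],[0,7.26,2.16],[0,8.02,2.74],[0,8.74,3.39]], "dr": [[0.08,0,0],[0.16,0,0],[0.24,0,0],[0.32,0,0],[0.4,0,0],[0.48,0,0],[0.56,0,0],[0.64,0,0],[0.72,0,0],[0.8,0,0]]}'
python3 -m creep '{"delta_pos": [[0,0,0],[0,0,0],[0,0,0],[0,0,0]], "dr": [[0,0,0],[0,0,0],[0,0,0],[0,0,0]]}' 0.2
python3 - <<'E'
from go import *
s,R=cur(); print(s['qpos'],s['contact_force'],s['moment'])
k=s['position'][:2]-[.669,.1113]; print(np.hypot(*k),(np.arctan2(k[1],k[0])-(np.pi-.0314)+np.pi)%(2*np.pi)-np.pi)
E
```

```text
clock: 5.4
position: [0.654, 0.2363, 0.2932]
ee_rot: [0.521, 0.479, 0.525, -0.473]
contact_force: [-1.1, 11.0, 3.2]
width: 0.017
clock: 5.8
position: [0.6538, 0.23, 0.2921]
ee_rot: [0.522, 0.476, 0.522, -0.477]
contact_force: [-0.1, -0.2, 0.4]
width: 0.0512
[ 2.38175031e-01  4.38731413e-01  1.10811791e+00 -4.99311117e-04
  1.59549491e+00  1.46338437e-01] [-0.05200482 -0.18693464  0.38768625] [ 0.01371532 -0.07175427  0.02317391]
0.11963510087881356 -1.4123664359108228
```

```bash
python3 -m creep '{"delta_pos": [[-2.5,0,0],[-5,0,0],[-7.5,0,0],[-7.5,0,0]], "dr": [[0,0,0],[0,0,0],[0,0,0],[0,0,0]]}' 0.2
python3 - <<'E'
from h import *
T=grab('top','top1'); grab('side','side1'); C=cloud(T); px=T['pixels']; hsv=cv2.cvtColor(px,cv2.COLOR_BGR2HSV)
v,u=np.mgrid[:420,:560]; bx=(u>232)&(u<360)&(v>222)&(v<290)
m=bx&(hsv[...,0]<20)&(hsv[...,1]>120)&(hsv[...,2]>60)&(u>246)
z=C[...,2]; mt=m&(z>.03)&(z<.062)
r=cv2.minAreaRect(onz(T,np.c_[u[mt],v[mt]],.048)[:,:2].astype(np.float32)*1000); print('holder',mt.sum(),r)
w=bx&(px.min(2)>170); n,l,st,ce=cv2.connectedComponentsWithStats(w.astype(np.uint8))
for i in range(1,n):
    if st[i,4]>8:
        k=l==i; p=onz(T,np.c_[u[k],v[k]],.085); f=cv2.fitLine(p[:,:2].astype(np.float32),2,0,.001,.001).ravel(); print(st[i],p.mean(0),'yaw',np.arctan2(-f[0]*np.sign(f[1]),abs(f[1])))
k=bx&(px.max(2)<45)&(u>262)&(u<284)&(v>266); p=onz(T,np.c_[u[k],v[k]],.160)[:,:2]
print('grip',p.mean(0),cv2.minAreaRect(p.astype(np.float32)*1000))
g=bx&(z>.115)&(z<.15)&(v<275)&(u<285); p=C[g]; print('crown',g.sum(),np.nanmedian(p,0),cv2.minAreaRect(p[:,:2].astype(np.float32)*1000))
a=px[225:290,225:365]; cv2.imwrite('pics/c1.png',cv2.resize(np.vstack([a]),None,fx=5,fy=5,interpolation=cv2.INTER_NEAREST))
E
```

```text
clock: 6.2
position: [0.6552, 0.2304, 0.3717]
ee_rot: [0.524, 0.479, 0.521, -0.474]
contact_force: [0.5, 0.8, 0.1]
width: 0.0514
holder 1274 ((480.17352294921875, -2.1388778686523438), (36.60178756713867, 198.4598388671875), 11.62972640991211)
[303 238  39  10  76] [ 0.49137289 -0.05292246  0.085     ] yaw 0.20514388
[280 251   9   4  18] [0.47332437 0.02067666 0.085     ] yaw 0.25689432
[253 257  10   4  18] [0.46297365 0.07186071 0.085     ] yaw 0.17974466
[263 257  15   7  63] [0.45994435 0.04723247 0.085     ] yaw 0.21131629
[267 264   9   4  16] [0.4488426  0.04545659 0.085     ] yaw 0.25344154
[269 268   7   4  21] [0.44143934 0.04395544 0.085     ] yaw 0.20570406
grip [0.42785511 0.0405013 ] ((427.9122314453125, 40.562198638916016), (14.878276824951172, 22.267168045043945), 13.019288063049316)
crown 302 [0.45714502 0.04569269 0.13336195] ((454.7829895019531, 45.63433837890625), (38.509483337402344, 29.847463607788086), 11.750566482543945)
```

View pics/c1.png

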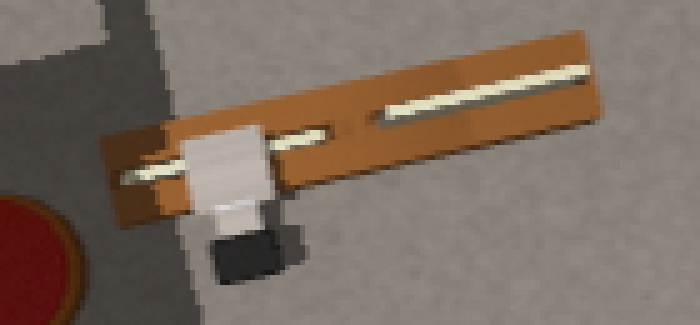

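View pics/top1.png

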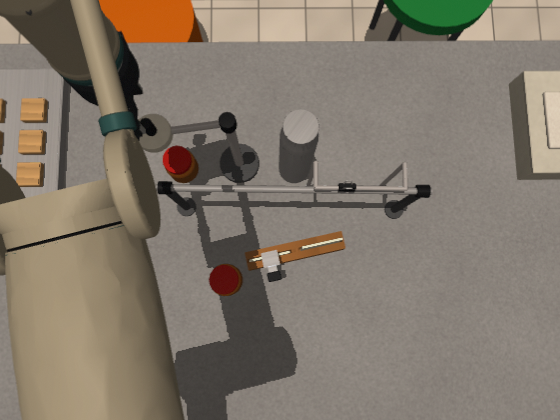

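The top picture shows the lamp head at (155,133), behind the rail, with the flask and jars where they were. The crop shows the hanger in the left slot, its yaw in line with the block at about 0.205. Next is the grip.

Run:
```python
from go import *
print(rel([.4278,.0405,.37],-1.366))
```

```text
(array([ -0.27, -24.27,  16.82]), array([ 1.458e+00, -0.000e+00, -1.000e-03]))
```

```bash
python3 -m creep '{"delta_pos": [[-0.2,-2.4,1.7],[-0.2,-4.9,3.4],[-0.2,-7.3,5],[-0.2,-9.7,6.7],[-0.2,-12.1,8.4],[-0.2,-14.6,10.1],[-0.2,-17,11.8],[-0.2,-19.4,13.5],[-0.2,-21.8,15.1],[-0.2,-24.3,16.8]], "dr": [[0.14,0,0],[0.28,0,0],[0.43,0,0],[0.57,0,0],[0.71,0,0],[0.86,0,0],[1,0,0],[1.15,0,0],[1.3,0,0],[1.46,0,0]]}' 0.5
python3 -m creep '{"delta_pos": [[3,0,0],[6,0,0],[9,0,0],[12,0,0],[15,0,0],[15,0,0],[15,0,0]], "dr": [[0,0,0],[0,0,0],[0,0,0],[0,0,0],[0,0,0],[0,0,0],[0,0,0]]}'
python3 - <<'E'
from go import *
print(rel([.4278,.0405,.127],-1.366),cur()[0]['qpos'],cur()[0]['width'])
E
```

```text
clock: 7.3
position: [0.4256, 0.0403, 0.3674]
ee_rot: [-0.073, -0.702, -0.073, 0.704]
contact_force: [0.1, -0.8, 0.1]
width: 0.0639
clock: 8.0
position: [0.4268, 0.0409, 0.2187]
ee_rot: [-0.075, -0.702, -0.075, 0.704]
contact_force: [0.8, 1.0, 0.4]
width: 0.0641
(array([ 9.17,  0.06, -0.11]), array([0.008, 0.002, 0.   ])) [-6.69830005e-02  6.27365915e-02  1.80782156e+00 -1.70692593e-04
  1.27332096e+00  1.29113533e+00] 0.06413591572227362
```

```bash
python3 -m creep '{"delta_pos": [[2.5,0.05,-0.1],[5,0.05,-0.1],[7,0.05,-0.1],[8.5,0.05,-0.1],[9.1,0.05,-0.1],[9.1,0.05,-0.1]], "dr": [[0,0,0],[0,0,0],[0,0,0],[0,0,0],[0,0,0],[0,0,0]]}'
python3 -m creep '{"delta_pos": [[0,0,0],[0,0,0],[0,0,0],[0,0,0],[0,0,0],[0,0,0]], "dr": [[0,0,0],[0,0,0],[0,0,0],[0,0,0],[0,0,0],[0,0,0]]}' -1 60
python3 - <<'E'
from go import *
s,R=cur(); print(s['contact_force'],s['moment'],rel([.4278,.0405,.127],-1.366))
E
```

```text
clock: 8.6
position: [0.4292, 0.0406, 0.1288]
ee_rot: [0.075, 0.703, 0.075, -0.703]
contact_force: [0.2, 0.5, -0.3]
width: 0.0643
clock: 9.2
position: [0.4293, 0.0406, 0.129]
ee_rot: [0.075, 0.704, 0.075, -0.703]
contact_force: [-0.7, 1.1, 5.2]
width: 0.0231
[-0.71885627  1.11635043  5.22319758] [-0.00291537  0.03283313 -0.01202757] (array([ 0.2 , -0.02,  0.14]), array([ 0.008, -0.002, -0.001]))
```

```bash
python3 -m creep '{"delta_pos": [[-1,0,0],[-2,0,0],[-3,0,0],[-4,0,0],[-5.5,0,0],[-7,0,0],[-8.5,0,0],[-10,0,0],[-11.1,0,0],[-11.1,0,0]], "dr": [[0,0,0],[0,0,0],[0,0,0],[0,0,0],[0,0,0],[0,0,0],[0,0,0],[0,0,0],[0,0,0],[0,0,0]]}' -1 80
python3 -m creep '{"delta_pos": [[0,0,0],[0,0,0],[0,0,0],[0,0,0],[0,0,0]], "dr": [[0.1,0,0],[0.2,0,0],[0.24,0,0],[0.24,0,0],[0.24,0,0]]}'
python3 - <<'E'
from go import *
s,R=cur(); print(R.as_matrix().round(3)[:,:2],s['contact_force'],s['moment'])
T=grab('top','top2'); S=grab('side','side2')
T0=load('top0');S0=load('side0')
# clip
p,n=np.array([.57206,.0133,.21]),np.array([.9995,-.0314,0])
print('clip top',onz(T0,[[346.4,187.4]],.245))
px=S0['pixels'].astype(int); v,u=np.mgrid[:420,:560]
m=(u>300)&(u<335)&(v>208)&(v<240)&(px.max(2)<50); print(m.sum(),u[m].min(),u[m].max(),v[m].min(),v[m].max()); D=cloud(S0); print('clip side depth',np.nanmedian(D[m],0),np.nanmin(D[m],0),np.nanmax(D[m],0)); print('on plane',onplane(S0,np.c_[u[m],v[m]].mean(0),p,n))
a=S['pixels'][150:350,170:400]; b=T['pixels'][160:300,210:440]
cv2.imwrite('pics/c2.png',cv2.resize(np.vstack([a,b]),None,fx=1.75,fy=1.75,interpolation=cv2.INTER_CUBIC))
E
```

```text
clock: 10.2
position: [0.4293, 0.0405, 0.2409]
ee_rot: [0.075, 0.704, 0.075, -0.702]
contact_force: [-0.2, -0.0, -0.9]
width: 0.0225
clock: 10.7
position: [0.4282, 0.0406, 0.2387]
ee_rot: [0.009, -0.707, 0.009, 0.708]
contact_force: [-0.0, -1.0, -1.1]
width: 0.0228
[[-0.001 -0.026]
 [-0.    -1.   ]
 [-1.     0.   ]] [-0.04780268 -0.98735736 -1.05769053] [0.02728124 0.0149549  0.01255547]
clip top [[ 0.56881797 -0.08032473  0.245     ]]
61 301 321 219 234
clip side depth [ 0.56802377 -0.08092183  0.23891321] [ 0.56657553 -0.0932859   0.01214212] [0.67062406 0.09643353 0.24719237]
on plane [[ 0.56922722 -0.07687079  0.23108658]]
```

View pics/c2.png

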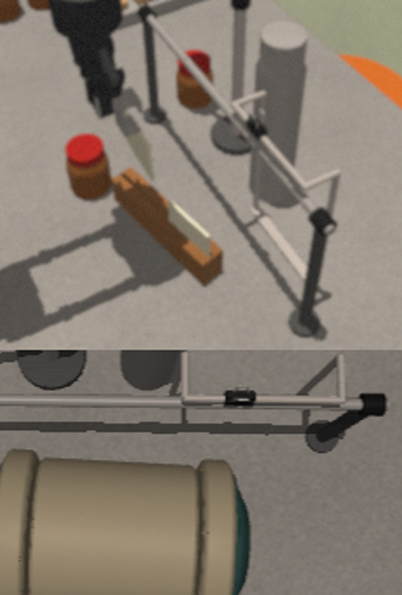

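```bash
cat > plate.py <<'E'
from go import *
import sys
def plate(tag,seatoff=(30.5,)):
    S=load(tag); D=cloud(S); s,R=cur(); t=s['position']
    M=R.as_matrix(); hx=-M[:,2]; hy=-M[:,1]; L=np.stack([(D-t)@hx,(D-t)@hy,D[...,2]-t[2]],-1)*1000
    b=(abs(L[...,1])<60)&(L[...,0]>15)&(L[...,0]<60)&(L[...,2]>-130)&(L[...,2]<-50)
    px=S['pixels']; b&=px.min(2)>90
    b=cv2.morphologyEx(b.astype(np.uint8),cv2.MORPH_OPEN,np.ones((2,2)))>0
    q=L[b]; q=q[abs(q[:,0]-np.median(q[:,0]))<10]
    print(len(q),np.percentile(q,[1,50,99],axis=0).round(1))
    A=np.c_[q[:,1:],np.ones(len(q))]; print('x=a*y+b*z+c',np.linalg.lstsq(A,q[:,0],rcond=None)[0])
if __name__=='__main__': plate(sys.argv[1])
E
python3 plate.py side2
```

```text
Traceback (most recent call last):
  File "plate.py", line 12, in <module>
    if __name__=='__main__': plate(sys.argv[1])
                             ~~~~~^^^^^^^^^^^^^
  File "plate.py", line 10, in plate
    print(len(q),np.percentile(q,[1,50,99],axis=0).round(1))
                 ~~~~~~~~~~~~~^^^^^^^^^^^^^^^^^^^^
IndexError: index -1 is out of bounds for axis 0 with size 0
```

```bash
sed -i 's/px.min(2)>90/px.min(2)>45/' plate.py; python3 plate.py side2; python3 -c "
from h import *
S=load('side2');D=cloud(S)
for v in range(205,250,6): print([(D[v,u]*1000).round().tolist()+S['pixels'][v,u].tolist() for u in (240,247,254)])"
```

```text
[[458.0, 44.0, 242.0, 85, 92, 96], [472.0, 38.0, 241.0, 87, 93, 98], [592.0, 278.0, 1.0, 122, 130, 136]]
[[450.0, 27.0, 242.0, 81, 86, 90], [560.0, 262.0, 3.0, 121, 127, 134], [580.0, 256.0, -2.0, 117, 123, 130]]
[[448.0, 26.0, 226.0, 81, 85, 88], [550.0, 241.0, 0.0, 136, 146, 153], [566.0, 226.0, 5.0, 80, 83, 85]]
[[450.0, 34.0, 200.0, 84, 88, 90], [465.0, 31.0, 196.0, 82, 86, 91], [556.0, 206.0, 2.0, 146, 155, 162]]
[[510.0, 205.0, 2.0, 138, 148, 155], [469.0, 45.0, 163.0, 96, 112, 118], [545.0, 185.0, 1.0, 134, 146, 153]]
[[500.0, 183.0, 2.0, 143, 152, 161], [470.0, 53.0, 135.0, 101, 114, 120], [467.0, 3.0, 182.0, 105, 122, 129]]
[[490.0, 162.0, 2.0, 145, 154, 162], [507.0, 154.0, 0.0, 137, 148, 156], [467.0, 8.0, 158.0, 101, 116, 122]]
[[481.0, 143.0, 1.0, 126, 141, 162], [481.0, 91.0, 50.0, 115, 136, 164], [468.0, 13.0, 133.0, 98, 116, 121]]Traceback (most recent call last):
  File "plate.py", line 12, in <module>
    if __name__=='__main__': plate(sys.argv[1])
                             ~~~~~^^^^^^^^^^^^^
  File "plate.py", line 10, in plate
    print(len(q),np.percentile(q,[1,50,99],axis=0).round(1))
                 ~~~~~~~~~~~~~^^^^^^^^^^^^^^^^^^^^
    return _quantile_unchecked(
        a, q, axis, out, overwrite_input, method, keepdims, weights)
    return _ureduce(a,
                    func=_quantile_ureduce_func,
    ...<5 lines>...
                    overwrite_input=overwrite_input,
                    method=method)
    r = func(a, **kwargs)
    result = _quantile(arr,
                       quantiles=q,
    ...<2 lines>...
                       out=out,
                       weights=wgt)
    slices_having_nans = np.isnan(arr[-1, ...])
                                  ~~~^^^^^^^^^
IndexError: index -1 is out of bounds for axis 0 with size 0
```

```bash
python3 - <<'E'
from go import *
print(rel([.540,.06,.240],-np.pi/2-.0314))
E
python3 -m creep '{"delta_pos": [[0,-0.5,-1],[0,-1,-2],[0,-1.5,-3.5],[0,-2,-5],[0,-2,-6],[0,-2,-7],[0,-2,-7],[0,-2,-7]], "dr": [[0,0,0],[0,0,0],[0,0,0],[0,0,0],[0,0,0],[0,0,0],[0,0,0],[0,0,0]]}'
python3 - <<'E'
from go import *
print(rel([.540,.06,.240],-np.pi/2-.0314))
E
```

```text
(array([ -0.11,  -2.23, -11.1 ]), array([ 0.005,  0.001, -0.   ]))
clock: 11.6
position: [0.499, 0.0586, 0.239]
ee_rot: [0.01, -0.707, 0.01, 0.708]
contact_force: [-0.1, -0.6, -0.5]
width: 0.0222
(array([-0.11, -0.26, -4.1 ]), array([ 0.004,  0.001, -0.   ]))
```

Run:
```python
from go import *
S=grab('side','side3'); a=S['pixels'][130:270,200:400]; cv2.imwrite('pics/c3.png',cv2.resize(a,None,fx=4,fy=4,interpolation=cv2.INTER_CUBIC))
t=cur()[0]['position']
# predicted seat/plate points in px
hx=np.array([.9995,-.0314,0]);hy=np.array([.0314,.9995,0])
for n,o in dict(tipL=(.0465,.015,-.017),tipR=(.0465,-.015,-.017),crownR=(.0465,-.015,.003),botR=(.0395,-.04,-.117),botL=(.0395,.04,-.117),topR=(.0395,-.04,-.047)).items(): print(n,((proj(S,t+hx*o[0]+hy*o[1]+np.array([0,0,o[2]]))-[200,130])*4).round())
```

```text
tipL [[280. 246.]]
tipR [[304. 276.]]
crownR [[303. 249.]]
botR [[317. 431.]]
botL [[258. 349.]]
topR [[315. 346.]]
```

View pics/c3.png

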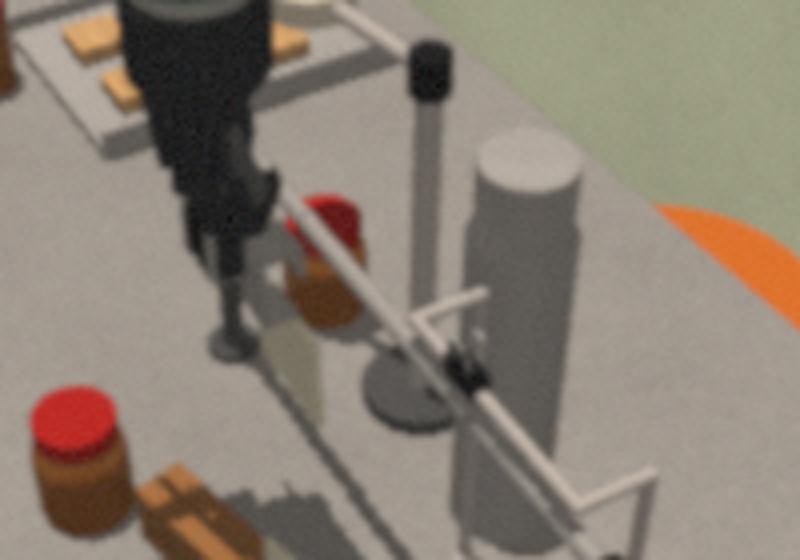

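The side crop shows the plate held upright just in front of the rail. Its lower corner is at (323,425) against a predicted (317,431), so the height is right and it sits about 3 mm further forward. I'll go in now.

```bash
python3 -m creep '{"delta_pos": [[-0.1,-0.2,-0.5],[-0.1,-0.2,-1],[-0.1,-0.2,-1.5],[-0.1,-0.2,-2],[-0.1,-0.2,-2.5],[-0.1,-0.2,-3],[-0.1,-0.2,-3.5],[-0.1,-0.2,-4],[-0.1,-0.2,-4],[-0.1,-0.2,-4]], "dr": [[0,0,0],[0,0,0],[0,0,0],[0,0,0],[0,0,0],[0,0,0],[0,0,0],[0,0,0],[0,0,0],[0,0,0]]}'
python3 -m creep '{"delta_pos": [[0.4,0,0],[0.8,0,0],[1.2,0,0],[1.5,0,0],[1.7,0,0],[1.7,0,0]], "dr": [[0,0,0],[0,0,0],[0,0,0],[0,0,0],[0,0,0],[0,0,0]]}'
```

```text
clock: 12.65
position: [0.5392, 0.0596, 0.2401]
ee_rot: [0.01, -0.707, 0.01, 0.707]
contact_force: [0.0, 0.2, -1.2]
width: 0.0228
clock: 13.25
position: [0.539, 0.0596, 0.2229]
ee_rot: [0.01, -0.707, 0.01, 0.707]
contact_force: [0.3, 1.0, -1.8]
width: 0.0229
```

Free so far. I'll lower slowly until it touches.

```bash
python3 -m creep '{"delta_pos": [[0.1,0,0],[0.2,0,0],[0.3,0,0],[0.4,0,0],[0.4,0,0]], "dr": [[0,0,0],[0,0,0],[0,0,0],[0,0,0],[0,0,0]]}'
python3 -m creep '{"delta_pos": [[0.1,0,0],[0.2,0,0],[0.3,0,0],[0.3,0,0]], "dr": [[0,0,0],[0,0,0],[0,0,0],[0,0,0]]}'
python3 - <<'E'
from go import *
S=grab('side','side4'); a=S['pixels'][130:270,200:400]; cv2.imwrite('pics/c4.png',cv2.resize(a,None,fx=4,fy=4,interpolation=cv2.INTER_CUBIC)); print(cur()[0]['moment'])
E
```

```text
clock: 13.75
position: [0.5391, 0.0596, 0.2191]
ee_rot: [0.01, -0.707, 0.01, 0.707]
contact_force: [0.3, -0.4, -1.4]
width: 0.023
clock: 14.15
position: [0.5393, 0.0596, 0.2172]
ee_rot: [-0.01, 0.707, -0.01, -0.707]
contact_force: [-2.1, -0.1, 4.7]
width: 0.0226
[-0.01331249  0.22116186 -0.02062156]
```

View pics/c4.png

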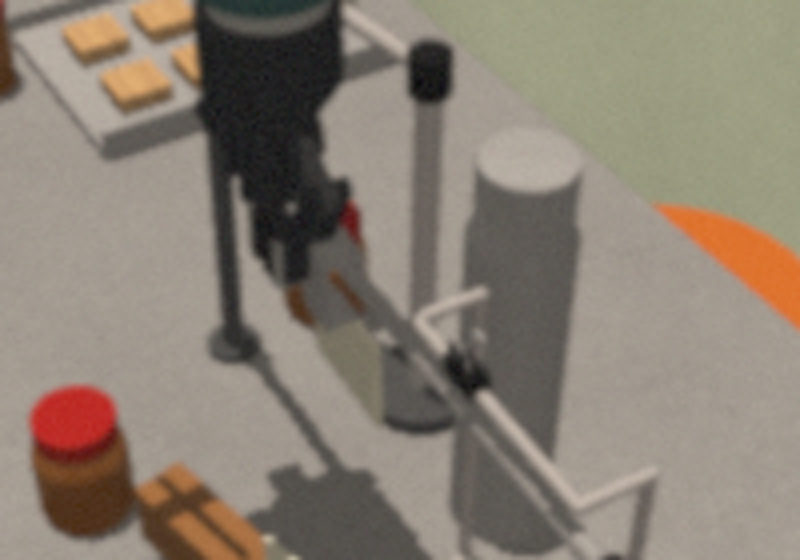

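The crop shows the rail inside the hook and the contact force at about 5 N, so it is seated. I'll ease up 1 mm and slide.

```bash
python3 - <<'E'
from go import *
t=cur()[0]['position']; print(rel(t+np.array([-.0314,-.9995,0])*.139+[0,0,.001],-np.pi/2-.0314))
E
python3 -m creep '{"delta_pos": [[-0.1,0.5,0],[-0.1,1,0],[-0.1,1.7,0],[-0.1,2.4,0],[-0.1,3.1,0],[-0.1,3.8,0],[-0.1,4.5,0],[-0.1,5.2,0],[-0.1,5.6,0],[-0.1,6,0]], "dr": [[0.003,0,0],[0.003,0,0],[0.003,0,0],[0.003,0,0],[0.003,0,0],[0.003,0,0],[0.003,0,0],[0.003,0,0],[0.003,0,0],[0.003,0,0]]}'
```

```text
(array([-0.1 , 13.9 ,  0.06]), array([ 0.004, -0.001, -0.   ]))
clock: 15.2
position: [0.5376, -0.0007, 0.2173]
ee_rot: [0.011, -0.707, 0.011, 0.707]
contact_force: [-0.8, 1.1, 1.2]
width: 0.0226
```

```bash
python3 -m creep '{"delta_pos": [[0,0.6,0],[0,1.2,0],[0,1.9,0],[0,2.6,0],[0,3.4,0],[0,4.2,0],[0,5,0],[0,5.8,0],[0,6.5,0],[0,7,0]], "dr": [[0,0,0],[0,0,0],[0,0,0],[0,0,0],[0,0,0],[0,0,0],[0,0,0],[0,0,0],[0,0,0],[0,0,0]]}'
python3 -m creep '{"delta_pos": [[0,0.4,0],[0,0.8,0],[0,0.9,0],[0,0.9,0],[0,0.9,0]], "dr": [[0,0,0],[0,0,0],[0,0,0],[0,0,0],[0,0,0]]}'
python3 - <<'E'
from go import *
S=grab('side','side5'); a=S['pixels'][150:290,230:430]; cv2.imwrite('pics/c5.png',cv2.resize(a,None,fx=4,fy=4,interpolation=cv2.INTER_CUBIC))
s,R=cur(); print(s['position'],s['contact_force'],s['moment'],R.as_matrix()[:,1].round(4))
E
```

```text
clock: 16.2
position: [0.5357, -0.071, 0.2173]
ee_rot: [-0.011, 0.707, -0.011, -0.707]
contact_force: [1.2, 2.3, 0.2]
width: 0.0226
clock: 16.7
position: [0.5354, -0.0797, 0.2173]
ee_rot: [-0.01, 0.707, -0.011, -0.707]
contact_force: [2.3, 0.2, -0.3]
width: 0.0226
[ 0.53543878 -0.07963002  0.21730317] [ 1.6602006  -0.63726391 -0.7154656 ] [-0.07188234 -0.3843269  -0.00719958] [-0.0301 -0.9995  0.001 ]
```

View pics/c5.png

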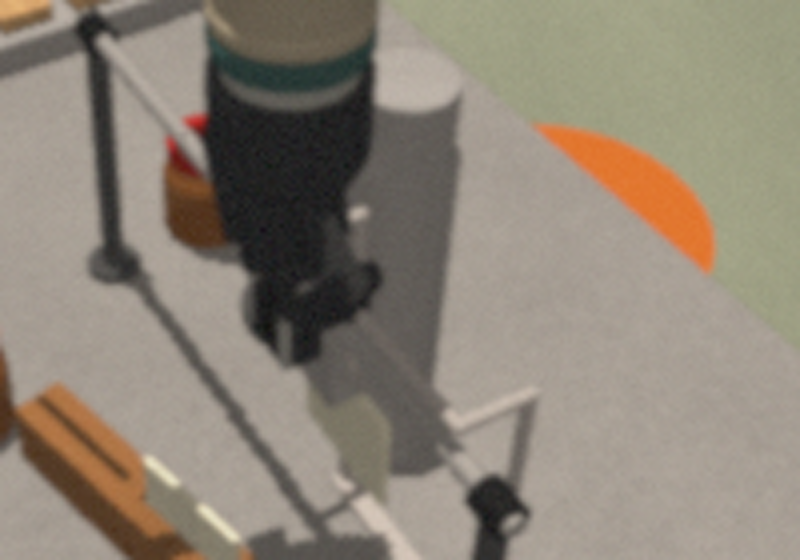

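It is hanging under the guard. Releasing it now and backing off.

```bash
python3 -m creep '{"delta_pos": [[0,0,0],[0,0,0],[0,0,0],[0,0,0],[0,0,0],[0,0,0]], "dr": [[0,0,0],[0,0,0],[0,0,0],[0,0,0],[0,0,0],[0,0,0]]}' 0.2
python3 -m creep '{"delta_pos": [[-0.5,0,0],[-1.5,0,0],[-3,0,0],[-5,0,0],[-8,0,0],[-11,0,0],[-14,0,2],[-14,0,6],[-14,0,10],[-14,0,14]], "dr": [[0,0,0],[0,0,0],[0,0,0],[0,0,0],[0,0,0],[0,0,0],[0,0,0],[0,0,0],[0,0,0],[0,0,0]]}'
python3 - <<'E'
from go import *
print(rel([.25,-.35,.35],-1.6), cur()[0]['qpos'])
E
```

```text
clock: 17.35
position: [0.5351, -0.0794, 0.2173]
ee_rot: [0.011, -0.707, 0.011, 0.707]
contact_force: [0.0, -0.2, 0.1]
width: 0.0513
clock: 18.35
position: [0.394, -0.075, 0.3584]
ee_rot: [-0.01, 0.708, -0.011, -0.707]
contact_force: [-1.0, -0.6, -0.3]
width: 0.051
(array([ 0.84, 27.91, 13.58]), array([-0.001, -0.001, -0.001])) [-3.61728753e-01 -4.56874170e-02  1.57524824e+00 -3.30892987e-04
  1.61036823e+00  1.23887332e+00]
```

```bash
python3 -m creep '{"delta_pos": [[0,3,2],[0,6,4],[0,9,6],[0,12,8],[0,15,9.5],[0,18,11],[0,21,12],[0,24,13],[0,27,13.5],[0,28,13.5]], "dr": [[0,0,0],[0,0,0],[0,0,0],[0,0,0],[0,0,0],[0,0,0],[0,0,0],[0,0,0],[0,0,0],[0,0,0]]}'
python3 - <<'E'
from go import *
T=grab('top','top6'); S=grab('side','side6'); C=cloud(T); D=cloud(S)
a=T['pixels'][90:300,130:450]; b=S['pixels'][140:290,230:430]
cv2.imwrite('pics/c6.png',np.vstack([cv2.resize(a,(480,315),interpolation=2),cv2.resize(b,(480,285),interpolation=2)]))
v,u=np.mgrid[:420,:560]; px=T['pixels'].astype(int)
hx=np.array([.9995,-.0314]);hy=np.array([.0314,.9995]);o=np.array([.57206,.0133])
def loc(P): return np.stack([(P[...,:2]-o)@hx,(P[...,:2]-o)@hy,P[...,2]],-1)*1000
L=loc(C); M=loc(D)
g=(px.max(2)<50)&(L[...,0]<-15)&(L[...,0]>-60)&(L[...,2]>225)&(L[...,2]<270)&(abs(L[...,1]+94)<60); q=L[g]; print('grip',g.sum(),q.mean(0),q.min(0),q.max(0))
c=(px.max(2)<50)&(abs(L[...,0])<12)&(L[...,2]>225)&(L[...,2]<265)&(abs(L[...,1]+94)<60); q=L[c]; print('clip',c.sum(),q.mean(0),q.min(0),q.max(0))
p=(abs(M[...,0]-4)<12)&(M[...,2]>95)&(M[...,2]<172)&(abs(M[...,1]+94)<70)&(S['pixels'].min(2)>40); q=M[p]; print('plate side',p.sum(),np.percentile(q,[1,50,99],axis=0))
# lamp head/knob, others
for n,bb in dict(knob=(140,165,118,145)).items():
    m=(u>bb[0])&(u<bb[1])&(v>bb[2])&(v<bb[3])&(px.max(2)<50)&(C[...,2]>.28); k=np.median(C[m],0); d=k[:2]-[.669,.1113]; print(n,k,np.hypot(*d),'joint',np.arctan2(d[1],d[0])-np.pi+.0314)
def s(n,a,b,c,d,z0,z1):
    m=(u>=a)&(u<=b)&(v>=c)&(v<=d)&(C[...,2]>z0)&(C[...,2]<z1); print(n,m.sum(),np.median(C[m],0).round(4))
s('flask',275,325,100,150,.27,.3); s('jarfar',155,205,140,190,.07,.1); s('jarnear',205,245,260,300,.07,.1)
E
```

```text
clock: 19.35
position: [0.2511, -0.3535, 0.3579]
ee_rot: [-0.011, 0.707, -0.012, -0.707]
contact_force: [0.3, -0.4, 0.8]
width: 0.0518
grip 156 [-36.56970307 -94.5180031  244.99782714] [ -43.41688103 -107.58382449  225.38892748] [-27.72351263 -83.93507635 251.0818165 ]
clip 122 [  0.25367181 -93.97595906 243.39599295] [  -4.03639854 -108.5651006   225.29179064] [  7.4398695  -81.00934393 253.54501737]
plate side 309 [[   6.02110194 -132.86253244  102.15017909]
 [   9.17343183 -110.72195501  131.0898942 ]
 [  12.60052529  -54.56515249  171.30146293]]
knob [0.65153284 0.22762381 0.32192478] 0.11762792978179638 joint -1.3903501048454188
flask 1103 [ 0.6572 -0.0047  0.2892]
jarfar 661 [0.6594 0.2291 0.086 ]
jarnear 686 [0.4244 0.136  0.0868]
```

View pics/c6.png

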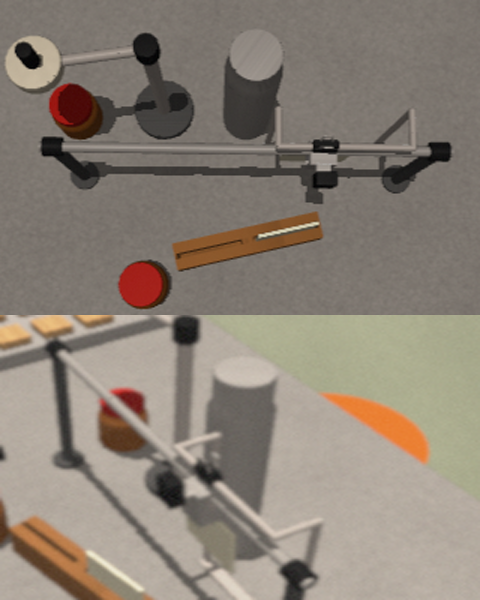

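```bash
python3 -c "
from rig import manip
print(manip.get_state()['clock']); print(manip.sign_off())"
```

```text
19.45
the job is handed in; nothing more can be done
None
```

I've handed the job in at 19.45 s (limit 58 s). The lamp is swung back, and the price plate hangs under the guard bar, centred on the clip.

- **Lamp:** I gripped the knob and swung the arm round the side with the jar, away from the flask. The last picture puts it at about -1.39 rad; it is clear beyond 1.19.
- **Price plate:** I took it out of the slotted block, hooked it over the open stretch and slid it along under the guard. It is released and the robot is well away. In the last picture its grip block sits within about 1 mm of the clip's middle along the rail (-94.5 against -94.0 mm).
- **Left alone:** The flask and both jars measured within 0.5 mm of where they started. The plain plate is still in its slot, by eye only.
- **Forces:** The highest wrist force reported at the end of a move was about 12 N.

**Disagreements:**
- The side camera put the held plate 3–5 mm further forward than the top camera did. I aimed between the two, and the hook went on without catching.
- In the final side view, a rough depth mask of the plate centred near the mark (-133 to -55 mm, midpoint -94). Its median was -111 mm because the points are unevenly spread, so I relied on the top view for centring.

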